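Turn over a slide carrier with a lifter

ROBOT

A 7-joint arm with a two-finger parallel gripper is mounted at the origin on the work surface. World frame = base frame: x ahead of the robot, y to its left, z up, the work surface at z = 0. Lengths are in m, angles in rad, forces in N, time in s.
With the tool pointing down it reaches from about 0.425 to 0.95 m from the base axis. Payload 4.7 kg.
Tool frame: the origin (TCP) lies on the centre line of the jaws, within the pads' length; the fingertips stand robot.nose_length ahead of it and the grasp point (between the pads) lies 8 mm behind it (robot.nose_length is the distance from the TCP to the fingertips, in m); z points along the fingers, x is the direction in which the jaws open and shut, and the axes are right-handed (so a half turn about z gives the same grasp; the last joint's range is limited). The gripper opens to 85 mm and grips with 20 to 120 N. Pads are 22 mm wide; open, the fingers measure 114 mm over their backs; the gripper's body (76 mm by 85 mm) begins 54 mm behind the grasp point. The pads swing forward as they close: fully open they stand 13 mm farther back than shut.
Start: joints at [1.083, 0.469, -0.049, 1.532, 0.024, 1.141, -0.082], TCP at [0.299, -0.605, 0.21] pointing down, gripper open.
Joint ranges: [-2.59, 2.59], [-0.33, 1.99], [-1.39, 1.29], [0.1, 2.45], [-1.04, 4.18], [0.21, 1.99], [-2.66, 2.66]. Speed limits (rad/s): [2.57, 2.57, 3.14, 3.14, 3.14, 3.14, 3.14].

INTERFACE

Orientations are given as [roll, pitch, yaw] about the fixed x, y, z axes, in that order (R = Rz(yaw) Ry(pitch) Rx(roll)).
In Python, from plant import robot gives the robot as it stands. Calls block until the motion is done:
- robot.goto(position, orientation): joint-space move of the TCP to a pose.
- robot.move_straight(position, vel=0.15, attitude=None, contact_N=None): straight line of the TCP; attitude=None keeps the orientation; vel is the mean speed in m/s. With contact_N (N) it stops when the force on the tool has changed by that much, and returns True; else False.
- robot.move_joints(angles): joint-space move.
- robot.grip(opening, strength=None): opening from 0.0 (shut) to 1.0 (fully open); strength is the grip in N (None keeps the last); returns when the fingers have stopped.
- robot.sleep(seconds).
- robot.inverse_kinematics(position, orientation): joint angles nearest the present ones, or None.
- robot.sense(): the state.
- robot.grab_frame(name): name is "side" or "top"; returns a dict with "image" (400x640x3 uint8, red, green, blue), "range_z" (400x640 float32, m along the optical axis (not along the pixel's ray), 0 where there is no reading), "fx", "fy", "cx", "cy" (pixels), "R" (3x3) and "t" (3): a world point X has camera coordinates R X + t. Camera axes: x right, y down, z forward; pixel columns grow to the right and rows downward; lengths in m; the calibration is good to about 2 mm. A picture is of the moment at which its call begins.
A pose or a line that the arm cannot do raises robot.IKError and nothing moves.
- robot.close_job(): hands the job in, once; it reports no verdict.
The state is a dict: "t": time; "joint_pos": joint angles; "joint_velocities": joint speeds; "effort": joint torques, N m; "tcp_pos": TCP position; "tcp_rot": TCP orientation; "wrist_force": force on the tool from outside, world axes, zero at the start; "torque": the same for the moment, N m; "opening": opening from 0.0 (shut) to 1.0 (fully open).
Only numpy, scipy, OpenCV 4.12 (cv2) and the standard library are available. Lean on these libraries where they do the work, as an engineer would, in place of code of your own. Each camera call takes 0.05 s, during which the arm holds its last target. There are 200 camera calls.

TASK

The black slide carrier lies face down on the lower floor of the aluminium turning stage: take the steel lifter by its handle, work its blade under the carrier's lip and turn the carrier over onto the upper deck. Then, with the blade's front edge against the carrier's near edge, push it flush against the end stop and seat it there with a steady push of 8 to 14 N for half a second; be gentle, the lifter must never press on carrier or stage with more than 25 N, and the gripper must not touch the carrier. Finally stand the lifter back on the bench, upright on its blade and clear of the stage, let go of it, and leave all the other things where they are.

Things in the scene. Friction and masses are not known exactly. Their poses are not given: they have to be found in the camera images.
- stage: Fixed aluminium block, 100 mm wide (y); its height differs by up to 4 mm between starts. Origin below its step, 15 mm below the step's top edge; x points from lower floor to upper deck, away from the robot. Lower floor: x -107 to 0 mm, z = 12 mm. At x = 0 a 3 mm step up to the upper deck, z = 15 mm, up to x = 62 mm, where a 10 mm high, 12 mm thick end stop crosses it.
- stage_step (a point): Middle of the top edge of the stage's step (x = 0, y = 0, z = 15 mm in the stage's frame, same axes).
- carrier: Loose black plate 50 (x) by 76 (y) by 7 mm (z), about 60 g. Origin: centre of the side it lies on at first (the face, with two slides); z points out of its ribbed back: up at first, down once turned over. Its -x edge, nearest the robot, is a lip: there the lower 3.5 mm are cut away 10 mm deep, ending at an inner wall. Its +x edge is rounded (3.5 mm) at the face side, square at the back. It starts 1 to 12 mm short of the step.
- carrier_centre (a point): Centre of the carrier, 3.5 mm above its origin, same axes. Flush against the stop it is 37 mm beyond the step (stage x).
- lifter: Loose lifter, about 110 g: flat steel blade 110 x 40 x 2 mm with an upright black handle, standing on its blade. Origin at the blade's underside below the handle; x points along the blade to its front edge, z up the handle. Blade from x = -30 to +80 mm. Handle 22 (x) by 16 mm (y), up to z = 78 mm; its 34 x 24 mm foot reaches up to z = 8 mm.
- lifter_grip (a point): Middle of the handle's gripping part, 55 mm above the lifter's origin; same axes.
- lifter_tip (a point): Middle of the blade's front edge, on its underside, 80 mm ahead of the lifter's origin; same axes.
- tip_box: Bystander, to be left alone: red open box of pipette tips, 75 x 110 x 39 mm; origin at the centre of its underside.
- screw_cap: Bystander, to be left alone: blue screw cap, 44 mm across, 20 mm high; origin at the centre of its underside.
- media_bottle: Bystander, to be left alone: glass bottle with blue cap, 80 mm across, 170 mm high; origin at the centre of its underside.
- weigh_dish: Bystander, to be left alone: black square dish, 80 x 80 x 20 mm; origin at the centre of its underside.
- marker: Bystander, to be left alone: marker pen, 125 x 13 mm, lying; origin at the centre of its underside.
- jar: Bystander, to be left alone: small glass jar, 56 mm across, 65 mm high; origin at the centre of its underside.
There are look-alikes about, which are no part of the job. Leave any turquoise look-alike of the lifter alone. There is more than one size of the carrier; the one meant has the size given above.

How it is judged:
On the way, in this order (a step that is already met when the one before it is completed fails the run):
1. the lifter is picked up (height (world z) of lifter above 0.03 m), for 0.1 s.
2. the carrier is raised on its edge by the lifter (angle between carrier's own z axis and vertical above 0.6 rad and contact force between lifter and carrier above 0.03 N), for 0.05 s.
3. the turned carrier is pressed against the end stop with the blade's front edge, with 8 to 14 N (angle between carrier's own z axis and vertical above 3.05 rad and x of carrier_centre in the frame of stage above 0.0345 m and contact force between lifter and carrier between 8 and 14 N and x of lifter_tip in the frame of stage below 0.016 m), for 0.3 s.
At the end, for the whole second after the job is handed in: Carrier face up, level within 0.06 rad, on the upper deck, flush with the end stop (2.5 mm along, 25 mm sideways, 0.06 rad square); lifter released at rest on the bench, upright within 0.1 rad, touching neither stage nor carrier (angle between carrier's own z axis and vertical above 3.08 rad and x of carrier_centre in the frame of stage between 0.0345 and 0.0395 m and y of carrier_centre in the frame of stage between -0.025 and 0.025 m and z of carrier_centre in the frame of stage between 0.016 and 0.021 m and angle between the x axis of carrier and the x axis of stage, either way round below 0.06 rad and linear speed of each of carrier, lifter below 0.01 m/s and angle between lifter's own z axis and vertical below 0.1 rad and height (world z) of lifter below 0.004 m and contact force between lifter and stage below 0.02 N and contact force between lifter and carrier below 0.02 N).
It fails at once if the gripper or arm touches the carrier (contact force between any of the fingers, the arm and carrier above 0.3 N).
It fails at once if the lifter is pressed on the stage with more than 25 N (contact force between lifter and stage above 25 N).
It fails at once if the lifter is pressed on the carrier with more than 25 N (contact force between lifter and carrier above 25 N).
It fails at once if a bystander is moved by more than 25 mm (distance of any of tip_box, screw_cap, media_bottle, weigh_dish, marker, jar from where it was at the start of the episode above 0.025 m).
It also fails if it takes over 72 s, if anything falls off the work surface, if the arm or the gripper's body presses on something with over 40 N, if the wrist force passes 120 N, or if a joint passes its speed limit or range.

## Working session

There is one attempt and no reset: what is moved stays moved. The work goes in short steps, each a Python script; the robot and the scene stay as the last script left them, time stands still between calls to the robot, and variables do not carry over. Pictures are saved under pics/ and viewed, about 8 in all and at most 12, crops included, and the job is handed in when it is done.

```bash
ls; mkdir -p pics; cat > h.py <<'E'
import numpy as np, cv2
from plant import robot
def grab(n):
    f=robot.grab_frame(n); f['R']=np.array(f['R']); f['t']=np.array(f['t']); return f
def ray(f,u,v):
    d=np.array([(u-f['cx'])/f['fx'],(v-f['cy'])/f['fy'],1.0]); return -f['R'].T@f['t'], f['R'].T@d
def on_plane(f,u,v,z):
    o,d=ray(f,u,v); return o+d*(z-o[2])/d[2]
def pt(f,u,v):
    o,d=ray(f,u,v); return o+d*f['range_z'][int(v),int(u)]
def cloud(f):
    v,u=np.mgrid[:400,:640]; d=np.stack([(u-f['cx'])/f['fx'],(v-f['cy'])/f['fy'],np.ones(u.shape)],-1)*f['range_z'][...,None]
    return (d-f['t'])@f['R']
def px(f,X):
    c=f['R']@np.array(X)+f['t']; return f['fx']*c[0]/c[2]+f['cx'],f['fy']*c[1]/c[2]+f['cy']
def save(n,im): cv2.imwrite('pics/'+n+'.png',np.ascontiguousarray(im[...,::-1]))
E
python3 - <<'E'
from h import *
a=grab('top');b=grab('side')
save('a1',np.vstack([cv2.resize(a['image'],(640,400)),b['image']])[:, :][:800].copy() if 0 else a['image']); save('b1',b['image'])
np.savez('f0.npz',at=a['image'],ar=a['range_z'],bt=b['image'],br=b['range_z'])
for f in(a,b): print(f['fx'],f['cx'],f['cy'],-f['R'].T@f['t'],f['R'].round(3).tolist())
print({k:np.round(v,3).tolist() for k,v in robot.sense().items()},robot.nose_length)
E
```

```text
pics
377.2462186942966 320.06663415696283 200.87587791906782 [ 0.34736213 -0.02796531  1.10288982] [[-0.012, -1.0, -0.008], [-0.992, 0.013, -0.127], [0.127, 0.007, -0.992]]
402.9820472383608 320.1534586127253 197.68392230345046 [0.37292355 0.97351912 0.64183933] [[-0.993, -0.12, -0.007], [-0.054, 0.495, -0.867], [0.107, -0.86, -0.498]]
{'t': 0.1, 'joint_pos': [1.083, 0.469, -0.049, 1.534, 0.024, 1.141, -0.082], 'joint_velocities': [0.0, -0.002, -0.001, -0.003, -0.0, -0.001, 0.001], 'effort': [0.001, -51.151, -0.047, -23.839, 0.011, 0.004, -0.0], 'tcp_pos': [0.299, -0.605, 0.209], 'tcp_rot': [3.142, 0.002, -1.112], 'wrist_force': [-0.113, 0.081, -0.361], 'torque': [0.031, 0.01, 0.038], 'opening': 1.0} 0.011
```

View pics/a1.png

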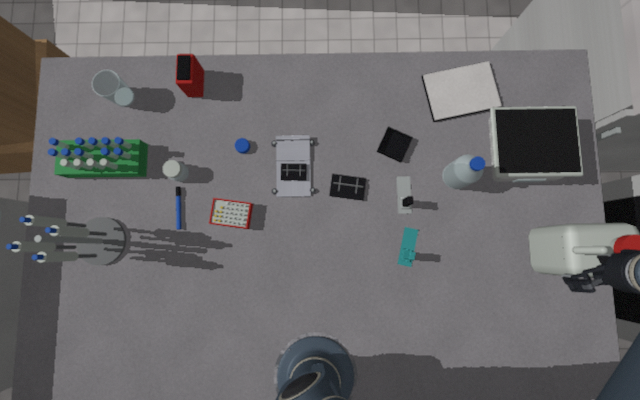

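View pics/b1.png

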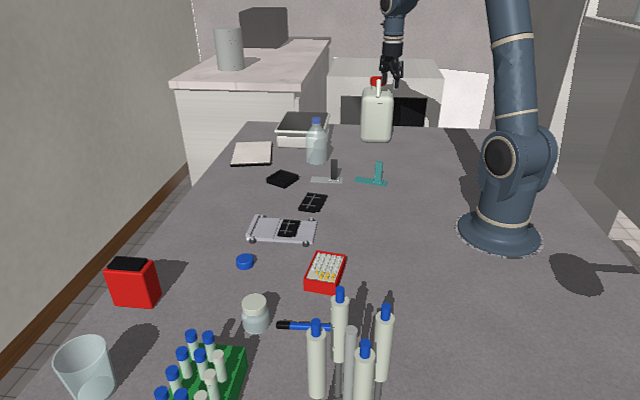

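The top view shows the stage at about (294,165) with a black plate on it at (294,172). A second plate lies on the bench at (348,187). The grey lifter is at (404,195), its handle top at (408,202), and its turquoise look-alike is at (408,247). The black square at (395,144) is the weigh dish. I'll measure next and check the choice in a close crop.

```bash
python3 - <<'E'
from h import *
a=grab('top');b=grab('side')
ca=cv2.resize(a['image'][125:225,260:420],(800,500),interpolation=cv2.INTER_CUBIC)
save('c1',ca)
cb=cv2.resize(b['image'][150:260,230:390],(800,550),interpolation=cv2.INTER_CUBIC); save('c2',cb)
P=cloud(a)
for n,(u,v) in dict(bench=(330,160),deck=(294,150),floor=(281,185),carr=(294,172),decoy=(340,190),lift=(404,185),htop=(408,202)).items():
    print(n,P[v-1:v+2,u-1:u+2].reshape(-1,3).mean(0).round(4),P[v-1:v+2,u-1:u+2,2].std().round(5), on_plane(a,u,v,0).round(4))
def rect(f,m,z,roi):
    u0,v0,u1,v1=roi; mm=np.zeros_like(m,np.uint8); mm[v0:v1,u0:u1]=m[v0:v1,u0:u1]
    c=max(cv2.findContours(mm,0,2)[0],key=cv2.contourArea)[:,0]
    w=np.array([on_plane(f,u,v,z)[:2] for u,v in c],np.float32); r=cv2.minAreaRect(w*1000); return np.round(r[0],1),np.round(r[1],1),round(r[2],1)
for nm,f,rois in(('top',a,dict(car=(276,155,312,187),dec=(326,170,372,205),st=(270,130,318,202),lift=(394,172,416,218))),('side',b,dict(car=(272,215,306,240),dec=(295,188,330,215)))):
    im=f['image'].astype(int); g=im.max(2)
    for k,r in rois.items():
        m={'car':g<60,'dec':g<60,'st':g>125,'lift':g>125}[k]; z={'car':.02,'dec':.007,'st':.013,'lift':.002}[k]
        print(nm,k,rect(f,m,z,r))
E
```

```text
bench [ 0.6119 -0.0518 -0.0023] 0.00231 [ 0.6113 -0.0518  0.    ]
deck [0.6411 0.0551 0.0089] 0.00184 [0.6435 0.0558 0.    ]
floor [0.5364 0.094  0.0064] 0.00171 [0.5375 0.0947 0.    ]
carr [0.5736 0.055  0.013 ] 0.00146 [0.5763 0.056  0.    ]
decoy [ 0.5189 -0.0796  0.0084] 0.00141 [ 0.5203 -0.08    0.    ]
lift [ 5.328e-01 -2.695e-01 -1.000e-04] 0.00197 [ 0.5328 -0.2695  0.    ]
htop [ 0.4731 -0.2625  0.073 ] 0.00431 [ 0.482  -0.2792  0.    ]
top car (array([573.7,  56. ]), array([73.4, 44.7]), 89.2)
top dec (array([ 528. , -102.5]), array([101.4,  66.1]), 81.4)
top st (array([594.4,  59.5]), array([185.7, 101.5]), 0.7)
top lift (array([ 504.5, -266.6]), array([ 43.9, 110. ]), 89.3)
side car (array([572.5,  73.4]), array([81.4, 49.7]), 89.0)
side dec (array([529.1, -92.3]), array([112.2,  68.1]), 81.3)
```

View pics/c1.png

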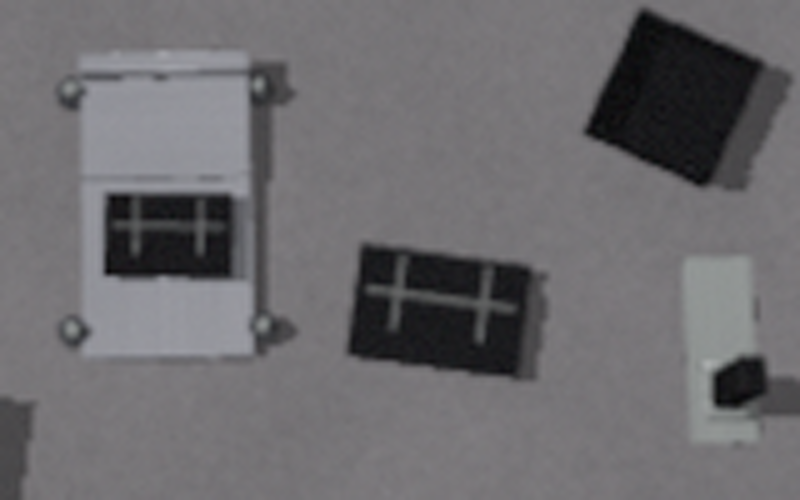

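View pics/c2.png

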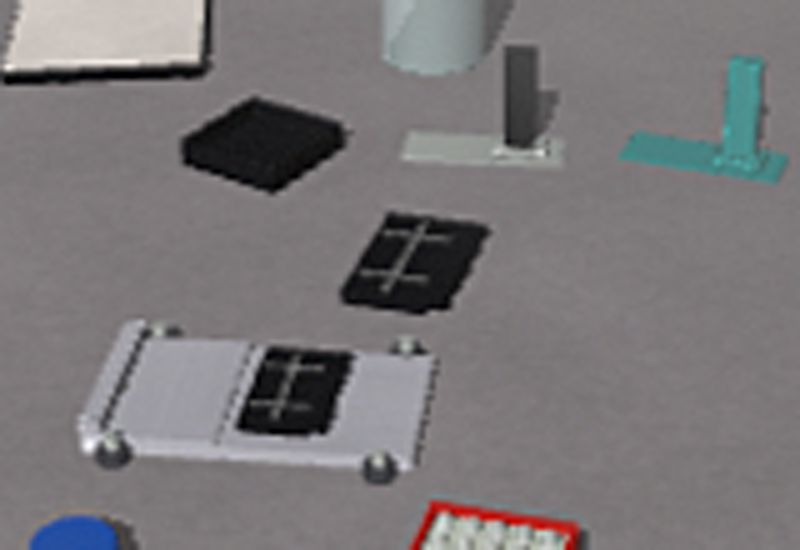

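The crops confirm the choice. The black plate on the stage measures about 73 x 45 mm, against 101 x 66 mm for the bench one, so it is the carrier. The grey lifter with the dark handle points away from the robot, and its blade front is at top row 176. The step edge is at about row 160.8 in the top view and runs from (282,219) to (274,238) in the side view. Next come sub-pixel edge fits.

```bash
cat >> h.py <<'E'
def gray(f): return cv2.GaussianBlur(f['image'].astype(np.float32).mean(2),(0,0),0.6)
def edges(f,z,vs,us,axis,sign):
    """axis 'u': for each row find extremal gradient along u in us. -> world points"""
    g=gray(f); out=[]
    for k in (vs if axis=='u' else us):
        rng=us if axis=='u' else vs
        p=g[k,rng[0]:rng[-1]+1] if axis=='u' else g[rng[0]:rng[-1]+1,k]
        d=sign*np.diff(p); i=int(d.argmax()); s=0.
        if 0<i<len(d)-1:
            den=d[i-1]-2*d[i]+d[i+1]; s=0.5*(d[i-1]-d[i+1])/den if den else 0
        c=rng[0]+i+.5+s
        out.append(on_plane(f,*((c,k) if axis=='u' else (k,c)),z)[:2])
    out=np.array(out); a,b=((0,1) if axis=='u' else (1,0))
    q=np.polyfit(out[:,a],out[:,b],1); r=out[:,b]-np.polyval(q,out[:,a]); q=np.polyfit(out[abs(r)<=np.median(abs(r))*2.5+1e-6,a],out[abs(r)<=np.median(abs(r))*2.5+1e-6,b],1)
    m=out[:,a].mean(); return dict(at=round(m*1000,1),val=round(np.polyval(q,m)*1000,1),deg=round(np.degrees(np.arctan(q[0])),2),sd=round(np.std(r)*1000,2))
E
python3 - <<'E'
from h import *
a=grab('top')
R=lambda i,j:list(range(i,j+1))
print('stage L',edges(a,.011,R(147,184),R(272,280),'u',1))
print('stage R',edges(a,.011,R(147,184),R(306,313),'u',-1))
print('step lo->hi',edges(a,.011,R(157,163),R(280,306),'v',-1),edges(a,.011,R(157,163),R(280,306),'v',1))
print('stage near',edges(a,.008,R(192,199),R(280,306),'v',-1))
print('stop front',edges(a,.011,R(137,144),R(280,306),'v',1),edges(a,.011,R(137,144),R(280,306),'v',-1))
print('car far',edges(a,.015,R(161,167),R(284,304),'v',-1),'near',edges(a,.015,R(176,184),R(284,304),'v',1))
print('car L',edges(a,.015,R(167,176),R(277,284),'u',-1),'R',edges(a,.015,R(167,176),R(303,309),'u',1))
print('lift L',edges(a,.002,R(179,210),R(392,401),'u',1),'R',edges(a,.002,R(179,194),R(407,414),'u',-1))
print('lift front',edges(a,.002,R(172,180),R(399,408),'v',1),'back',edges(a,.002,R(208,217),R(400,409),'v',-1))
b=grab('side')
P=cloud(a)
m=(gray(a)<60); mm=np.zeros_like(m); mm[192:210,398:418]=m[192:210,398:418]
q=P[mm]; q=q[(q[:,2]>.06)&(q[:,2]<.09)]; print('handle top cloud',q.mean(0).round(4),len(q),q.std(0).round(4))
# handle in side view
g=gray(b); mm=np.zeros_like(m); mm[155:182,325:345]=g[155:182,325:345]<75
v,u=np.nonzero(mm); print('side handle px',u.min(),u.max(),u.mean(),v.min(),v.max())
o,d=ray(b,u.mean(),v.mean())
for y in (-.27,-.265): s=(y-o[1])/d[1]; print(y,(o+s*d).round(4))
# stage levels from depth, relative to bench
def med(u0,u1,v0,v1): return np.median(P[v0:v1,u0:u1,2]).round(4)
print('bench',med(320,335,140,170),med(250,268,150,185),'deck',med(280,306,146,158),'floor',med(280,306,184,194),'car',med(284,303,166,178))
Q=cloud(b); md=lambda u0,u1,v0,v1: np.median(Q[v0:v1,u0:u1,2]).round(4)
print('side bench',md(250,275,245,255),md(330,345,225,240),'deck',md(256,270,222,234),'floor',md(304,312,224,236),'car',md(283,296,223,233))
E
```

```text
stage L {'at': np.float64(594.4), 'val': np.float64(108.8), 'deg': np.float64(0.71), 'sd': np.float64(0.26)}
stage R {'at': np.float64(593.0), 'val': np.float64(7.8), 'deg': np.float64(1.54), 'sd': np.float64(0.61)}
step lo->hi {'at': np.float64(58.0), 'val': np.float64(602.6), 'deg': np.float64(0.78), 'sd': np.float64(1.71)} {'at': np.float64(58.0), 'val': np.float64(607.7), 'deg': np.float64(0.77), 'sd': np.float64(0.33)}
stage near {'at': np.float64(58.5), 'val': np.float64(504.2), 'deg': np.float64(0.4), 'sd': np.float64(0.16)}
stop front {'at': np.float64(57.9), 'val': np.float64(669.7), 'deg': np.float64(-0.95), 'sd': np.float64(0.49)} {'at': np.float64(57.8), 'val': np.float64(676.0), 'deg': np.float64(-0.43), 'sd': np.float64(0.36)}
car far {'at': np.float64(54.8), 'val': np.float64(599.2), 'deg': np.float64(1.02), 'sd': np.float64(0.2)} near {'at': np.float64(54.9), 'val': np.float64(549.1), 'deg': np.float64(2.0), 'sd': np.float64(0.69)}
car L {'at': np.float64(575.2), 'val': np.float64(94.7), 'deg': np.float64(-0.08), 'sd': np.float64(0.11)} R {'at': np.float64(574.2), 'val': np.float64(19.1), 'deg': np.float64(-3.71), 'sd': np.float64(0.5)}
lift L {'at': np.float64(504.5), 'val': np.float64(-246.6), 'deg': np.float64(0.64), 'sd': np.float64(0.41)} R {'at': np.float64(527.7), 'val': np.float64(-286.6), 'deg': np.float64(0.68), 'sd': np.float64(0.35)}
lift front {'at': np.float64(-268.6), 'val': np.float64(560.0), 'deg': np.float64(-0.29), 'sd': np.float64(0.17)} back {'at': np.float64(-267.2), 'val': np.float64(449.8), 'deg': np.float64(-2.31), 'sd': np.float64(0.43)}
handle top cloud [ 0.4781 -0.2666  0.0752] 45 [0.0054 0.0047 0.0037]
side handle px 331 337 333.6864406779661 160 178
-0.27 [ 0.4798 -0.27    0.0373]
-0.265 [ 0.4794 -0.265   0.0398]
bench -0.0013 -0.0015 deck 0.0097 floor 0.0066 car 0.0139
side bench -0.0015 -0.0014 deck 0.0096 floor 0.0066 car 0.0137
```

```bash
python3 - <<'E'
from h import *
pi=np.pi; yaw=0.009
print('IK checks')
for p in ([.48,-.267,.12],[.44,.057,.12],[.44,.057,.055],[.53,.06,.10],[.545,.06,.06]):
    q=robot.inverse_kinematics(p,[pi,0,yaw]); print(p,None if q is None else np.round(q,2))
robot.grip(1.0)
robot.goto([.48,-.267,.15],[pi,0,yaw])
robot.move_straight([.48,-.267,.047],vel=.08)
robot.grip(0.0,80)
s=robot.sense(); print('closed',s['opening'],np.round(s['tcp_pos'],4),np.round(s['tcp_rot'],4),np.round(s['wrist_force'],2),s['t'])
robot.move_straight([.48,-.267,.15],vel=.08); robot.sleep(.3)
W=[]
for i in range(8): robot.sleep(.05); W.append(robot.sense()['wrist_force'])
s=robot.sense(); print(np.mean(W,0).round(3),np.std(W,0).round(3),np.round(s['tcp_pos'],4),s['t'],np.round(s['torque'],3))
a=grab('top');b=grab('side')
save('d1',np.hstack([cv2.resize(a['image'][120:260,350:450],(400,560)),cv2.resize(b['image'][90:230,285:385],(400,560))]))
P=cloud(a); g=a['image'].astype(int)
E
```

```text
IK checks
[0.48, -0.267, 0.12] [ 0.75  0.4  -0.4   1.91  0.2   0.88  0.26]
[0.44, 0.057, 0.12] [ 0.43  0.29 -0.75  2.12  0.27  0.82 -0.48]
[0.44, 0.057, 0.055] [ 0.35  0.4  -0.69  2.18  0.4   0.69 -0.61]
[0.53, 0.06, 0.1] [ 0.3   0.44 -0.63  1.95  0.34  0.85 -0.5 ]
[0.545, 0.06, 0.06] [ 0.27  0.52 -0.59  1.95  0.4   0.79 -0.54]
closed 0.22439045260124216 [ 0.4805 -0.2671  0.0474] [ 3.1412e+00 -1.0000e-03  9.1000e-03] [0.76 0.6  2.03] 4.0167
[-0.29 -0.21 -0.96] [0.508 0.506 0.615] [ 0.48  -0.267  0.15 ] 6.1583 [0.012 0.089 0.016]
```

View pics/d1.png

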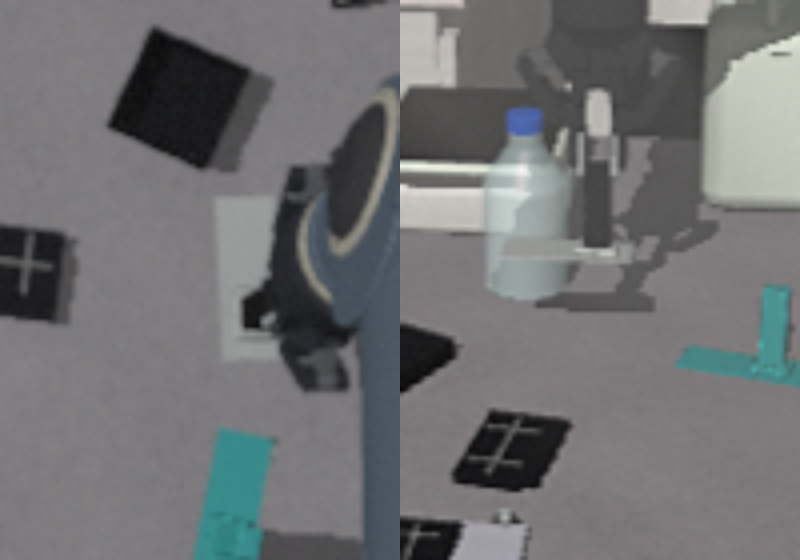

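The lifter is held level, with the blade horizontal in the side crop. Next I'll check the camera bias against the held blade, go to the stage, feel for the floor, then slide under the lip until the carrier meets the step.

```bash
cat >> h.py <<'E'
def force(n=8,dt=.02):
    W=[]
    for i in range(n): robot.sleep(dt); W.append(robot.sense()['wrist_force'])
    return np.mean(W,0)
E
python3 - <<'E'
from h import *
R=lambda i,j:list(range(i,j+1)); pi=np.pi; yaw=.004
a=grab('top')
print('held front',edges(a,.105,R(165,174),R(406,416),'v',1),'L',edges(a,.105,R(172,206),R(400,409),'u',1))
robot.goto([.452,.057,.14],[pi,0,yaw])
robot.move_straight([.452,.057,.068],vel=.08); robot.sleep(.3)
F0=force(); 
c=robot.move_straight([.452,.057,.045],vel=.008,contact_N=2.5)
s=robot.sense(); print('floor',c,np.round(s['tcp_pos'],4),(force()-F0).round(2),s['t'])
zf=s['tcp_pos'][2]; z=zf+.0010
robot.move_straight([.452,.057,z],vel=.02)
print((force()-F0).round(2))
c=robot.move_straight([.505,.057,z],vel=.012,contact_N=3.0)
s=robot.sense(); print('push',c,np.round(s['tcp_pos'],4),(force()-F0).round(2),s['t'])
np.save('zf.npy',[zf,s['tcp_pos'][0]])
a=grab('top');b=grab('side')
save('e1',np.hstack([cv2.resize(a['image'][130:210,255:325],(400,457)),cv2.resize(b['image'][180:260,235:305],(400,457))]))
E
```

```text
held front {'at': np.float64(-267.0), 'val': np.float64(559.5), 'deg': np.float64(-0.07), 'sd': np.float64(0.13)} L {'at': np.float64(504.4), 'val': np.float64(-246.4), 'deg': np.float64(0.44), 'sd': np.float64(0.18)}
floor True [0.4516 0.057  0.0549] [-0.68 -0.54  4.49] 10.65
[-0.13 -0.17  0.17]
push True [0.4911 0.0568 0.0555] [-0.47 -0.44  6.04] 14.1167
```

View pics/e1.png

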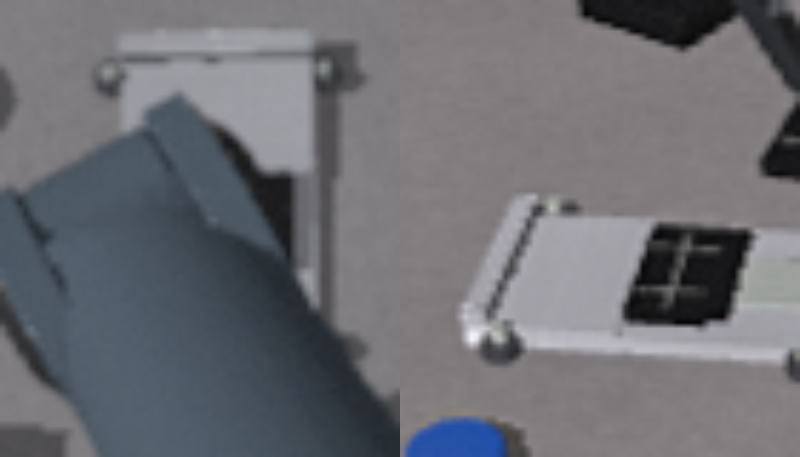

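The side crop shows the carrier's far edge flush with the step line (roughly crop (650,222) to (622,325)) and the blade under the near edge. The tip at x = 0.571 puts the step at 0.611, which agrees with the image. The blade rides lightly on the floor, so it is pitched slightly nose-up. I'll back off 5 mm and start the arc.

```bash
cat > arc.py <<'E'
from h import *
x0,z0,y,r=.4861,.0560,.0568,.0415
def P(th): th=np.radians(th); return [x0+r*(1-np.cos(th)),y,z0+r*np.sin(th)]
def run(ths,F0,vel=.03,cn=6):
    for th in ths:
        c=robot.move_straight(P(th),vel=vel,contact_N=cn); s=robot.sense()
        print(th,c,np.round(s['tcp_pos'],4),(force(4)-F0).round(2),round(s['t'],2))
        if c: break
E
python3 - <<'E'
from arc import *
robot.move_straight([x0,y,.0558],vel=.02)
F0=np.zeros(3); F0=force(); print('F',F0.round(2))
run([8,20,35,50,65],F0)
a=grab('top');b=grab('side')
save('g1',cv2.resize(b['image'][170:260,230:340],(733,600)))
E
```

```text
F [-0.78 -0.03  0.34]
8 False [0.4868 0.0568 0.062 ] [ 0.95 -0.29 -1.87] 15.19
20 False [0.4888 0.0568 0.0704] [ 0.94  0.5  -1.81] 15.7
35 False [0.4938 0.0568 0.0799] [ 0.63 -0.02 -1.59] 16.27
50 False [0.501  0.0568 0.0879] [ 0.72 -0.44 -1.98] 16.85
65 False [0.5102 0.0568 0.0936] [ 0.42  0.17 -1.37] 17.43
```

View pics/g1.png

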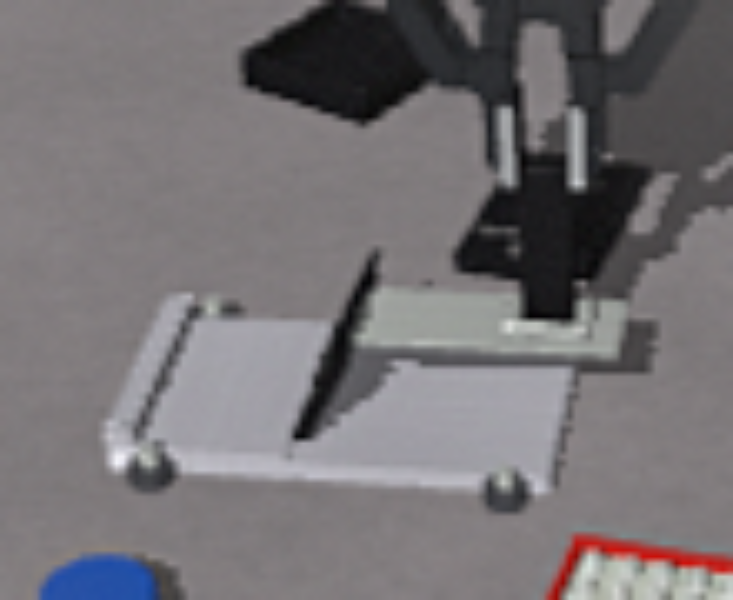

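The carrier stands at about 65–70° against the step at crop (300,438), with the blade under its lip. Forces are only 1–2 N, so I'll carry on over the top.

```bash
python3 - <<'E'
from arc import *
F0=np.array([-.78,-.03,.34])
run([78,88,98,106,113,120],F0)
robot.sleep(.3)
p=robot.sense()['tcp_pos']; robot.move_straight([p[0]-.05,p[1],p[2]+.012],vel=.12)
p=robot.sense()['tcp_pos'];
robot.sleep(.2)
a=grab('top');b=grab('side')
save('i1',cv2.resize(b['image'][170:260,230:340],(733,600)))
Q=cloud(b); m=gray(b)<60; mm=np.zeros_like(m); mm[205:245,245:300]=m[205:245,245:300]
q=Q[mm]; q=q[q[:,2]>0.004]; print(len(q),np.percentile(q,[2,50,98],axis=0).round(4).tolist(),robot.sense()['t'])
E
```

```text
78 False [0.5192 0.0569 0.0967] [-0.12 -0.08 -0.61] 18.06
88 False [0.5268 0.0569 0.0978] [-0.1  -0.58  2.19] 18.52
98 False [0.5343 0.057  0.0974] [1.17 0.04 4.29] 18.98
106 False [0.5397 0.057  0.0963] [ 2.22 -0.3   5.33] 19.38
113 False [0.5446 0.057  0.0947] [2.95 0.05 5.11] 19.77
120 False [0.5493 0.057  0.0924] [4.01 0.01 5.03] 20.15
266 [[0.5563, 0.023, 0.0073], [0.5775, 0.0668, 0.0136], [0.6033, 0.0997, 0.0164]] 21.3917
```

View pics/i1.png

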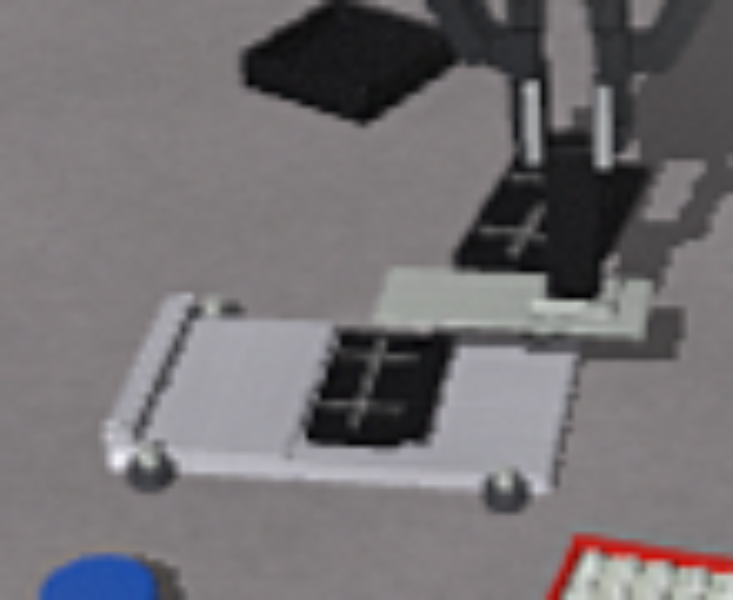

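The carrier did not go over. After 88° the upward force shows the blade ran onto the inner wall: the carrier had climbed the step, so its pivot was higher than my arc assumed. It then dropped back face down on the floor, near the step. I'll retry with a higher arc that goes level past the top, and with the blade slightly nose-down so the touch locates the tip.

```bash
cat > arc2.py <<'E'
from h import *
y=.0568; A=[np.pi,.02,.004]
def P(th,xw,zf):
    t=np.radians(min(th,90)); return [xw-.0065+.043*(1-np.cos(t)),y,zf+.001+.046*np.sin(t)]
E
python3 - <<'E'
from arc2 import *
robot.move_straight([.450,y,.105],vel=.1)
robot.move_straight([.450,y,.068],vel=.08,attitude=A); robot.sleep(.2)
F0=force()
c=robot.move_straight([.450,y,.045],vel=.008,contact_N=2.0); s=robot.sense(); zf=s['tcp_pos'][2]
print('floor',c,np.round(s['tcp_pos'],4),np.round(s['tcp_rot'],3),(force()-F0).round(2),s['t'])
z=zf+.0010
robot.move_straight([.450,y,z],vel=.02); print((force()-F0).round(2))
c=robot.move_straight([.510,y,z],vel=.012,contact_N=2.5); s=robot.sense(); xw=s['tcp_pos'][0]
print('push',c,np.round(s['tcp_pos'],4),(force()-F0).round(2),s['t'])
np.save('w.npy',[xw,zf])
robot.move_straight([xw-.0065,y,zf+.001],vel=.03)
F0=force(); print('F0',F0.round(2))
if c and abs(xw-.4915)<.004:
  for th in (8,20,35,50,62,74,82,90):
    c=robot.move_straight(P(th,xw,zf),vel=.04,contact_N=6); s=robot.sense()
    print(th,c,np.round(s['tcp_pos'],4),(force(3)-F0).round(2),round(s['t'],2))
    if c: break
b=grab('side'); save('j1',cv2.resize(b['image'][170:260,230:340],(733,600))); np.save('F0.npy',F0)
E
```

```text
floor True [0.4497 0.0567 0.0561] [3.142 0.021 0.004] [-0.01  0.1   2.54] 24.525
[-0.26 -0.03  0.  ]
push True [0.4917 0.0567 0.0566] [-0.25 -0.17  1.97] 28.2167
F0 [-0.34 -0.16  0.75]
8 False [0.486  0.0568 0.0637] [ 0.29  0.38 -2.19] 29.13
20 False [0.4881 0.0568 0.0732] [ 0.23  0.15 -2.2 ] 29.57
35 False [0.4933 0.0568 0.0837] [ 0.26  0.07 -2.07] 30.07
50 False [0.5008 0.0568 0.0925] [ 0.02 -0.23 -1.77] 30.57
62 False [0.5084 0.0568 0.0979] [ 0.59  0.   -1.81] 31.0
74 False [0.5167 0.0568 0.1014] [ 0.57  0.36 -1.82] 31.43
82 False [0.5226 0.0568 0.1027] [ 0.73  0.5  -1.4 ] 31.77
90 False [0.5285 0.0568 0.1031] [ 0.14  0.05 -1.91] 32.12
```

View pics/j1.png

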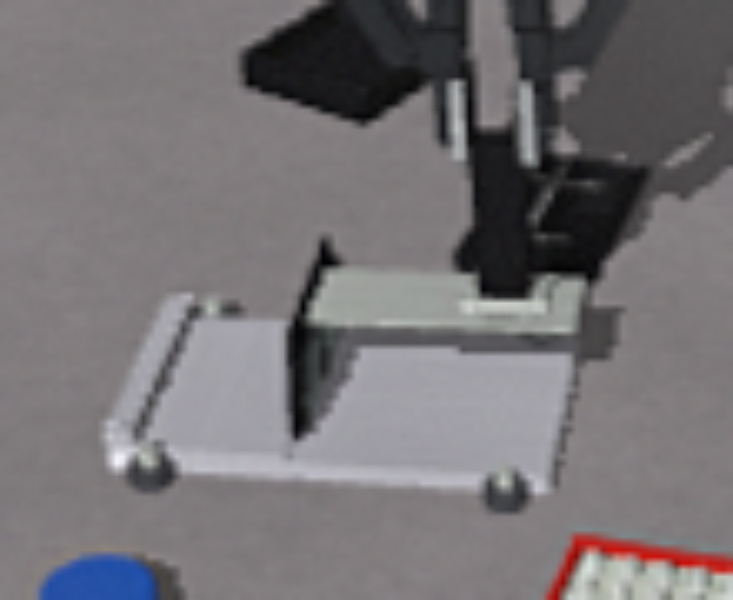

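The carrier stands vertical at the step with the blade tip just under its top lip and almost no force. Now a level push forward, with a numeric check before any retreat.

```bash
python3 - <<'E'
from arc2 import *
F0=np.load('F0.npy')
for x in (.534,.539,.544,.549,.554,.560):
    c=robot.move_straight([x,y,.1031],vel=.03,contact_N=5); s=robot.sense()
    print(c,np.round(s['tcp_pos'],4),(force(3)-F0).round(2),round(s['t'],2))
    if c: break
robot.sleep(.3)
b=grab('side'); Q=cloud(b); m=(gray(b)<60)&(Q[...,0]>.55)&(Q[...,0]<.69)&(Q[...,1]>.005)&(Q[...,1]<.11)&(Q[...,2]>.004)&(Q[...,2]<.08)
q=Q[m]; print(len(q),np.percentile(q,[2,50,98],axis=0).round(4).tolist())
save('k1',cv2.resize(b['image'][170:260,230:340],(733,600)))
E
```

```text
False [0.5343 0.0568 0.1031] [-0.34  0.3  -1.84] 32.57
False [0.5392 0.0568 0.1031] [ 0.08 -0.03 -1.94] 32.93
False [0.5442 0.0568 0.1031] [ 0.29  0.57 -1.55] 33.3
False [0.5492 0.0568 0.1031] [-0.05 -0.47 -2.07] 33.67
False [0.5542 0.0568 0.1031] [ 0.04  0.21 -1.77] 34.03
False [0.5602 0.0568 0.1031] [ 0.09  0.71 -1.87] 34.43
159 [[0.5518, 0.0285, 0.0107], [0.6295, 0.0654, 0.016], [0.6622, 0.1001, 0.0784]]
```

```bash
python3 - <<'E'
from arc2 import *
xw,zf=np.load('w.npy')
robot.move_straight([.500,y,.1031],vel=.12)
robot.move_straight([.500,y,zf+.0041],vel=.08); robot.sleep(.2)
b=grab('side'); Q=cloud(b); m=(gray(b)<60)&(Q[...,0]>.55)&(Q[...,0]<.69)&(Q[...,1]>.005)&(Q[...,1]<.11)&(Q[...,2]>.004)&(Q[...,2]<.03)
q=Q[m]; print(len(q),np.percentile(q,[2,50,98],axis=0).round(4).tolist(),np.round(robot.sense()['tcp_pos'],4),robot.sense()['t'])
save('l1',cv2.resize(b['image'][170:260,230:340],(733,600)))
E
```

```text
125 [[0.6148, 0.0256, 0.0102], [0.6434, 0.0728, 0.015], [0.6628, 0.0997, 0.0184]] [0.5003 0.0568 0.0606] 36.4167
```

View pics/l1.png

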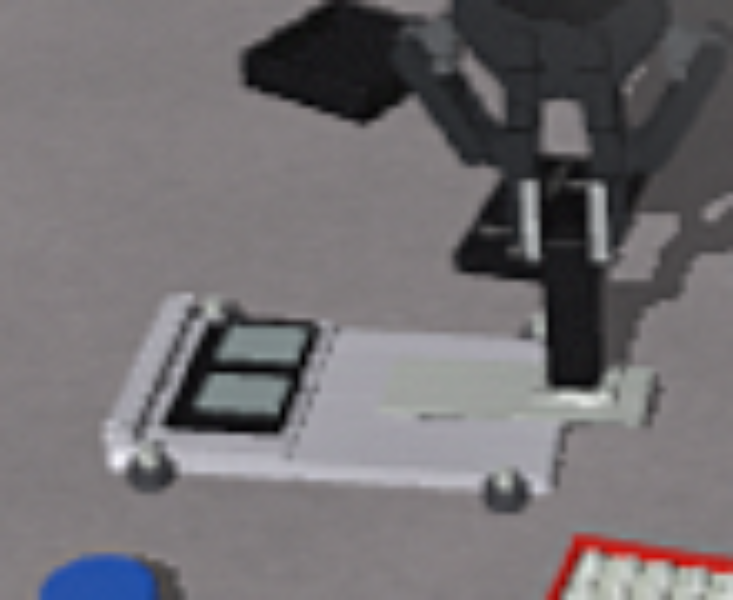

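The carrier lies face up on the deck, both slides visible, crop (165–320, 320–430), near edge just past the step line. Now I'll push it to the stop and servo the seating force.

```bash
python3 - <<'E'
from arc2 import *
z=robot.sense()['tcp_pos'][2]
F0=force(15)
robot.move_straight([.524,y,z],vel=.05)
c=robot.move_straight([.555,y,z],vel=.010,contact_N=4); s=robot.sense(); F=force()-F0
print('push',c,np.round(s['tcp_pos'],4),F.round(2),s['t'])
if c and s['tcp_pos'][0]>.539:
    x=s['tcp_pos'][0]; t_ok=0
    for i in range(25):
        f=-F[0]
        if 9.5<f<12.5:
            t_ok+=1
            if t_ok>=6: break
        else:
            t_ok=0
            x+=.0003 if f<7 else .00012 if f<9.5 else -.00012
            robot.move_straight([x,y,z],vel=.01)
        F=force()-F0; print(round(x,5),F.round(2),np.round(robot.sense()['tcp_pos'],4),round(robot.sense()['t'],2))
E
```

```text
push True [0.5438 0.0565 0.06  ] [-0.19  0.28  2.71] 39.2583
0.54407 [ 0.34 -0.08  0.26] [0.5439 0.0567 0.0605] 39.84
0.54437 [-0.16 -0.27  0.8 ] [0.5441 0.0567 0.0605] 40.23
0.54467 [-1.93 -0.34  1.77] [0.5442 0.0567 0.0606] 40.61
0.54497 [-4.48 -0.2   3.92] [0.5444 0.0567 0.0606] 40.99
0.54527 [-5.4  -0.6   5.26] [0.5444 0.0567 0.0606] 41.38
0.54557 [-5.91 -0.53  5.95] [0.5444 0.0567 0.0606] 41.76
0.54587 [-6.45 -0.65  6.57] [0.5444 0.0567 0.0606] 42.14
0.54617 [-7.52 -0.63  7.4 ] [0.5444 0.0567 0.0606] 42.52
0.54629 [-7.92 -0.59  8.07] [0.5444 0.0567 0.0607] 42.91
0.54641 [-8.09 -0.69  8.34] [0.5444 0.0567 0.0606] 43.29
0.54653 [-7.76 -1.08  8.29] [0.5445 0.0567 0.0607] 43.67
0.54665 [-8.76 -0.85  8.73] [0.5445 0.0567 0.0607] 44.06
0.54677 [-9.1  -0.54  8.95] [0.5445 0.0567 0.0607] 44.44
0.54689 [-9.06 -0.96  9.  ] [0.5445 0.0567 0.0607] 44.83
0.54701 [-9.26 -0.69  9.46] [0.5445 0.0567 0.0607] 45.21
0.54713 [-9.79 -0.8   9.79] [0.5445 0.0567 0.0607] 45.59
0.54713 [-9.46 -0.95  9.72] [0.5445 0.0567 0.0607] 45.73
0.54725 [-9.79 -0.65 10.15] [0.5445 0.0567 0.0607] 46.11
0.54725 [-9.89 -0.82  9.97] [0.5445 0.0567 0.0607] 46.24
0.54725 [-9.99 -0.87 10.19] [0.5445 0.0567 0.0607] 46.38
0.54725 [-9.82 -0.49 10.39] [0.5445 0.0567 0.0607] 46.51
0.54725 [-9.86 -0.87 10.03] [0.5445 0.0567 0.0607] 46.64
0.54725 [-9.67 -0.7  10.19] [0.5445 0.0567 0.0607] 46.77
```

The seating force Fx came with an equal Fz, so the tip is pressing either on the deck or on the rounded edge. That leaves the carrier's share of the force uncertain. I'll back off, feel for the deck with the tip, and push again at a known height.

```bash
python3 - <<'E'
from arc2 import *
z=robot.sense()['tcp_pos'][2]
robot.move_straight([.5405,y,z+.0005],vel=.03); F0=force(10)
c=robot.move_straight([.5405,y,z-.006],vel=.006,contact_N=2); s=robot.sense(); zd=s['tcp_pos'][2]
print('deck',c,np.round(s['tcp_pos'],4),round(s['t'],2))
zp=zd+.0014
robot.move_straight([.5405,y,zp],vel=.02); print((force(5)-F0).round(2))
x=.5450; robot.move_straight([x,y,zp],vel=.01); ok=0
for i in range(14):
    F=force(6)-F0; s=robot.sense(); print(round(x,5),round(zp,4),F.round(2),np.round(s['tcp_pos'],4),round(s['t'],2))
    f=-F[0]
    if s['t']>59: break
    if 9.8<f<12.0 and abs(F[2])<4:
        ok+=1
        if ok>=5: break
        continue
    ok=0
    dz=.0002 if F[2]>2.5 else 0; zp+=dz
    x+=np.clip((10.9-f)/3600*.6,-.001,.001); robot.move_straight([x,y,zp],vel=.01)
E
```

```text
deck True [0.5402 0.0567 0.06  ] 47.73
[-0.32  0.06  0.3 ]
0.545 0.0614 [-1.52  0.36  0.63] [0.5446 0.0568 0.0612] 48.77
0.546 0.0614 [-5.   -0.64  3.38] [0.5449 0.0567 0.0612] 49.12
0.54698 0.0616 [-7.23 -0.49  5.13] [0.545  0.0567 0.0614] 49.48
0.54759 0.0618 [-8.57 -0.25  5.53] [0.5452 0.0567 0.0615] 49.83
0.54798 0.062 [-8.36  0.07  5.76] [0.5453 0.0567 0.0616] 50.17
0.54841 0.0622 [-8.5   0.01  6.01] [0.5454 0.0567 0.0618] 50.52
0.54881 0.0624 [-9.49  0.05  6.3 ] [0.5455 0.0567 0.0619] 50.88
0.54904 0.0626 [-9.45  0.38  5.46] [0.5456 0.0567 0.062 ] 51.23
0.54928 0.0628 [-9.15  0.37  5.43] [0.5457 0.0567 0.0621] 51.58
0.54957 0.063 [-9.67  0.22  4.81] [0.5458 0.0567 0.0623] 51.92
0.54978 0.0632 [-9.57  0.1   5.02] [0.546  0.0566 0.0624] 52.27
0.55 0.0634 [-9.5   0.37  4.7 ] [0.546  0.0566 0.0625] 52.62
0.55023 0.0636 [-9.5   0.33  4.56] [0.5461 0.0566 0.0626] 52.98
0.55047 0.0638 [-9.65 -0.18  3.93] [0.5462 0.0566 0.0627] 53.33
```

The deck contact was at z = 0.0600, so the earlier push was partly pressing on the deck: the lifter pitches nose-down in the grip under load. With Fz now lower, I'll raise the push a little and hold it.

```bash
python3 - <<'E'
from arc2 import *
F0=np.load('F0.npy') if 0 else None
f1=force(6); x,zp=.5511,.0643
robot.move_straight([x,y,zp],vel=.01)
for i in range(4):
    f=force(6); d=f-f1; s=robot.sense(); print(round(x,5),d.round(2),'est Fx',round(-9.65+d[0],2),'Fz',round(3.93+d[2],2),np.round(s['tcp_pos'],4),round(s['t'],2))
    e=11.6-(9.65-d[0])
    if abs(e)<.9: 
        if i>=1: continue
    elif i<3: x+=np.clip(e/3600*.8,-.0008,.0008); zp+=.0002; robot.move_straight([x,y,zp],vel=.01)
robot.sleep(.3)
f=force(6)-f1; print((f+[-9.65,0,3.93]).round(2),robot.sense()['t'])
E
```

```text
0.5511 [-0.52  0.12 -0.47] est Fx -10.17 Fz 3.46 [0.5465 0.0566 0.063 ] 54.02
0.55142 [-0.5   0.24 -0.66] est Fx -10.15 Fz 3.27 [0.5466 0.0565 0.0631] 54.38
0.55174 [-1.06 -0.11 -0.59] est Fx -10.71 Fz 3.34 [0.5467 0.0566 0.0632] 54.73
0.55174 [-1.    0.2  -0.56] est Fx -10.65 Fz 3.37 [0.5467 0.0565 0.0632] 54.83
[-10.23   0.25   3.12] 55.225
```

The force held at about 10.5 N for over a second. Next I'll back off and return the lifter to the bench.

```bash
python3 - <<'E'
from arc2 import *
robot.move_straight([.535,y,.0640],vel=.05)
robot.move_straight([.500,y,.13],vel=.12)
robot.goto([.48,-.267,.12],[np.pi,-.02,.004])
robot.move_straight([.48,-.267,.062],vel=.1)
c=robot.move_straight([.48,-.267,.040],vel=.015,contact_N=2.5); s=robot.sense(); print(c,np.round(s['tcp_pos'],4),s['t'])
robot.grip(1.0); robot.move_straight([.48,-.267,.16],vel=.15)
print(robot.sense()['t'])
a=grab('top');b=grab('side')
save('m1',np.vstack([cv2.resize(b['image'][170:260,230:350],(600,450))]))
A_=lambda i,j:list(range(i,j+1))
print('stop/carrier far.. near edge',edges(a,.015,A_(152,160),A_(284,304),'v',-1),edges(a,.015,A_(152,162),A_(284,304),'v',1))
Q=cloud(b)
for u0,u1,v0,v1 in((300,312,176,182),): print(np.median(Q[v0:v1,u0:u1].reshape(-1,3),0).round(4))
E
```

```text
True [ 0.4803 -0.267   0.0478] 59.3917
60.95
stop/carrier far.. near edge {'at': np.float64(54.7), 'val': np.float64(626.7), 'deg': np.float64(-0.96), 'sd': np.float64(5.56)} {'at': np.float64(54.7), 'val': np.float64(620.2), 'deg': np.float64(-2.05), 'sd': np.float64(0.26)}
[ 0.5778 -0.2662 -0.0016]
```

View pics/m1.png

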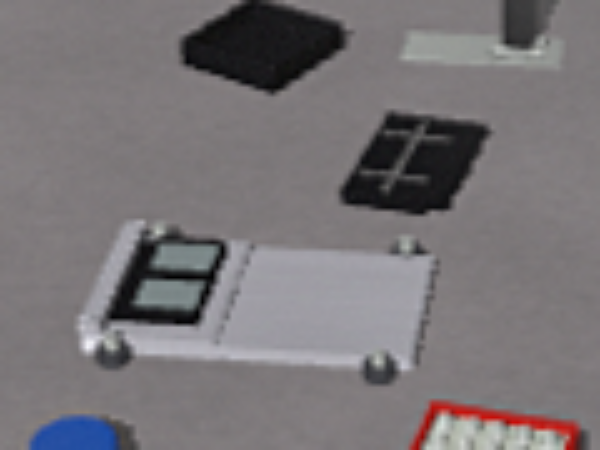

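```bash
python3 -c "
from plant import robot
robot.close_job(); print(robot.sense()['t'])"
```

```text
the job is handed in; nothing more can be done
the job is handed in; nothing more can be done
```

The job is handed in at about 61 s of the 72 s allowed. The carrier is face up on the upper deck against the end stop, and the lifter is released, standing on the bench where it started. No verdict was reported.

- **Turning the carrier:** the first try failed. The blade ran onto the carrier's inner wall and the carrier dropped back face down near the step. A second try with a higher arc turned it over.
- **Seating push:** the first push reached about 10 N, but the tip was also pressing on the deck with about 10 N, so the carrier's share was uncertain. I found the deck by touch and pushed again. That push held about 10–10.7 N for over a second, with about 3.3 N still on the deck, so I estimate 9–11.5 N reached the carrier.
- **Force limits:** no force I measured came near 25 N.
- **Last picture:** it shows the carrier flush with the stop, both slides up, and the lifter upright and clear of the stage. The objects in view look unmoved; the other bystanders were not rechecked.
- **Near edge:** it measured x = 0.620 m, against 0.620–0.623 m expected when flush.
- **Check that disagreed:** the top-view fit of that edge came out about 2° skewed. The other edge fits scatter by 1–2° as well, so I put it down to pixel noise; the allowed skew is 3.4°.

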